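# Index the swivelling monitor tray and lock it

### The arm

A 7-joint arm with a two-finger parallel gripper is mounted at the origin on the work surface. World frame = base frame: x ahead of the robot, y to its left, z up, the work surface at z = 0. Lengths are in m, angles in rad, forces in N, time in s.
With the tool pointing down it reaches from about 0.425 to 0.925 m from the base axis. Payload 6.8 kg.
Tool frame: the origin (TCP) lies at the very end of the fingers, on their centre line; the grasp point (between the pads) lies bot.grip_point_offset behind it (bot.grip_point_offset is the distance from the TCP to the grasp point, in m); z points along the fingers, y is the line along which they close (so a half turn about z gives the same grasp; the last joint's range is limited). The gripper opens to 85 mm and grips with 20 to 120 N. Pads are 22 mm wide; open, the fingers measure 114 mm over their backs; the gripper's body (76 mm by 85 mm) begins 54 mm behind the grasp point. The pads swing forward as they close: fully open they stand 13 mm farther back than shut.
Start: joints at [-1.239, 0.477, 0.022, 1.555, -0.011, 1.109, -0.083], TCP at [0.287, 0.611, 0.194] pointing down, gripper open.
Joint ranges: [-2.96, 2.96], [-0.34, 2.1], [-1.41, 1.46], [0.24, 2.44], [-1.37, 4.51], [0.17, 1.92], [-2.96, 2.96]. Speed limits (rad/s): [2.39, 2.39, 3.14, 3.14, 3.14, 3.14, 3.14].

### API

Orientations are given as a unit quaternion [w, x, y, z].
In Python, from station import bot, imaging gives the robot as it stands. The module is installed in compiled form; this text tells all that it offers.
- The arm moves only by the tool carry_out, never from a script. Its argument "targets" is one flat list of numbers, 5 for each row, row after row: the closure in counts, from 0 (fully open) to 255 (shut), then the shift along the world's x, y, z in mm, then the turn about the world's z in degrees. A call has 1 to 20 rows; each row shifts and turns the commanded pose from where the row before left it; what a row does not reach is not made up. A row lasts 1/10 s, in which the tool goes at most 50 mm and 8.59 degrees, less where a joint would pass 70% of its speed; a pose out of reach is approached as far as the arm can. A call is refused whole if a number of a shift passes 50 or a number of a turn 8.59, either way. A call with a gripper value outside its range is refused whole. The fingers move at their own pace and stop on an object; "newtons" is the grip in N (left out, the last holds). Time passes only in rows, so rows that do not move let the fingers close. It gives the time, the measured TCP pose, the force, the opening and the grip force at its end, in the units of the state.
- bot.get_obs(): the state, without advancing time (a new reading comes with each control period).
- imaging.read_camera(name): name is "side" or "top"; returns a dict with "frame" (400x640x3 uint8, red, green, blue), "fov_y" (degrees; the focal length in pixels is half the picture's height over the tangent of half this angle, whatever the lens; pixels are square), "cx", "cy" (the principal point, pixels), "k1" (the pictures are not rectified: a ray, as slopes to the right and down, at radius r is drawn at 1 + k1 r^2 times it, then the intrinsics apply), "pose" (4x4, takes a point from camera to world coordinates). Camera axes: x right, y up, looking along -z (the intrinsics and any distortion apply to the point x, -y, -z); pixel columns grow to the right and rows downward; lengths in m; the calibration is good to about 2 mm. A picture is of the moment at which its call begins. There is no depth.
- bot.hand_in(): hands the job in; it is judged then, once.
The state is a dict: "t": time; "q": joint angles; "joint_vel": joint speeds; "joint_torque": joint torques, N m; "eef_pos": TCP position; "tool_rot": TCP orientation; "contact_force": force on the tool from outside, world axes, zero at the start; "torque": the same for the moment, N m; "gripper_width": opening from 0.0 (shut) to 1.0 (fully open); "grasp_force": force on a finger pad.
Only numpy, scipy, OpenCV 4.12 (cv2) and the standard library are available. Lean on these libraries where they do the work, as an engineer would, in place of code of your own. Each camera call takes 0.05 s, during which the arm holds its last target. There are 200 camera calls.

### The job

Turn the swivelling tray with the blood pressure monitor to its next stop, the one whose arm direction is marked by the green dot: pull the spring plunger out by its red loop, swing the arm round and let the pin snap fully home in that hole. Then push the yellow catch all the way across to lock the plunger. Keep the blue pill pot standing on the tray and leave the cup, coaster and thermometer where they are.

Things in the scene. Friction and masses are not known exactly. Their poses are not given: they have to be found in the camera images.
- swivel_hub (a point): Point on the tray's vertical turning axis, level with its top, 64 mm above the table. Bamboo tray, 226 mm across, turns over a fixed aluminium index disc (240 mm across, 50 mm high); a grey blood pressure monitor (125 mm wide, 50 mm tall) is fixed on its +x half. Frame turns with tray: -x points outward along the grey arm, z up. Arm: top 62 mm above the table, front end 200 mm from the axis.
- swivel (a joint): Turn of the tray, rad, 0 at the hole where it starts (0.02 of play each way), positive counter-clockwise from above; ends +-1.15. Index holes at -60, -30, 0, 30, 60 degrees. It turns (about 0.25 N m of friction) only with the pin pulled out; a pin released between holes rides on the disc's rim until it meets a hole and snaps in.
- plunger (a joint): Pull of the spring plunger, m, radially outward along the arm: 0 = pin fully home in a hole, about 0.013 = resting on the rim between holes, clear of the disc from 0.014, end stop 0.024. The spring pushes it inward with 5 N at home, 9 N fully out. It turns with the tray.
- pull_eye (a point): Centre of the opening of the plunger's red pull loop, 34 mm above the table, 255 mm from the turning axis when home; moves with the plunger. Level frame of bars 12 mm wide, from 27 to 41 mm above the table; 90 mm across the arm, 74 mm along it; opening 66 mm across by 50 mm along, clear down to the table, so closed fingers can reach in and pull the outer bar. Axes as swivel_hub.
- catch (a joint): Slide of the yellow catch across the arm, m: 0 open (starts within 0.006), 0.032 end stop = fully across, locked. It moves along +y of swivel_hub, stays where left, takes about 2 N. Across, its bar blocks the plunger's orange boss so that it cannot be pulled; it goes across only while the pin is home.
- catch_tab (a point): Centre of the top of the catch's upright yellow tab, 98 mm above the table, 163 mm from the axis along the arm and, open, 46 mm to the arm's -y side. Tab: 20 mm along the arm, 14 mm across it (the sliding direction), 26 mm tall above the catch's bar (60 mm across the arm, 12 mm wide, top 72 mm above the table). Axes as swivel_hub.
- green_mark: Flat green dot on the table, 40 mm across, 2 mm thick, 335 mm from the turning axis, in the direction in which the arm must point: at the next index hole, 30 degrees to one side or the other of where the arm starts. Origin at the centre of its underside.
- grey_mark: Flat grey dot, same size, at the next index hole on the other side: not wanted.
- pill_pot: Blue open pill pot, 60 mm across, 40 mm high, standing loose on the tray between the monitor and the arm. Origin at the centre of its underside, z up.
- steel_cup: Bystander: stainless steel cup, 76 mm across, 85 mm high, on the table. Origin at the centre of its underside.
- coaster: Bystander: round terracotta-coloured ceramic coaster, 96 mm across, 9 mm thick, on the table. Origin at the centre of its underside.
- thermometer: Bystander: white plastic digital thermometer, 135 mm long, 22 mm wide, 12 mm thick, lying on the table. Origin on its underside at the middle of its 85 mm body; the probe points along its +x.
Not all that is in view belongs to the job. Several things have the shape of the pill_pot; the one meant has the colours described above.

How it is judged:
By the outcome, as a careful person would: the job done as asked, in the order asked, and still so for the second after the job is handed in, with the robot touching nothing.
It also fails if it takes over 58 s, if anything falls off the work surface, if the arm or the gripper's body presses on something with over 40 N, if the wrist force passes 120 N, or if a joint passes its speed limit or range.

## Working session

There is one attempt and no reset: what is moved stays moved. The work goes in short steps, Python scripts to look and compute and a tool call to move; the robot and the scene stay as the last step left them, time stands still between calls to the robot, and variables do not carry over. Pictures are saved under pics/ and viewed, at most 10 in all, crops included, and the job is handed in when it is done.

Besides the shell and the picture viewer there is one more tool, called as name(argument=value, ...), one argument or row to a line, values as JSON. carry_out: Moves the arm, as the interface text tells. Its arguments: {"type":"object","properties":{"targets":{"type":"array","items":{"type":"number"}},"newtons":{"type":"number"}},"required":["targets"]}

```bash
mkdir -p pics; cat > h.py <<'E'
import numpy as np, cv2, pickle
from station import bot, imaging
def snap(n,tag):
    d=imaging.read_camera(n); pickle.dump(d,open(f'pics/{tag}.pkl','wb')); cv2.imwrite(f'pics/{tag}.png',d['frame'][:,:,::-1]); return d
def K(d):
    f=200/np.tan(np.radians(d['fov_y'])/2); return np.array([[f,0,d['cx']],[0,f,d['cy']],[0,0,1.]])
def ray(d,u,v):
    k=K(d); p=np.array([(u-k[0,2])/k[0,0],(v-k[1,2])/k[1,1]]); s=p.copy()
    for _ in range(50): s=p/(1+d['k1']*(s@s))
    P=np.array(d['pose']); return P[:3,3],P[:3,:3]@np.array([s[0],-s[1],-1])
def at(d,u,v,z):
    o,r=ray(d,u,v); return o+r*(z-o[2])/r[2]
def proj(d,X):
    P=np.array(d['pose']); c=P[:3,:3].T@(np.array(X)-P[:3,3]); s=np.array([c[0],-c[1]])/-c[2]; s=s*(1+d['k1']*(s@s)); k=K(d)
    return np.array([k[0,0]*s[0]+k[0,2],k[1,1]*s[1]+k[1,2]])
E
python3 - <<'E'
from h import *
a=snap('top','top0');b=snap('side','side0')
for d in(a,b): print(d['fov_y'],d['cx'],d['cy'],d['k1'],np.round(d['pose'],3).tolist())
o=bot.get_obs();print({k:np.round(v,3).tolist() for k,v in o.items()},bot.grip_point_offset)
E
```

```text
51.90308039392897 316.12432661664104 197.4966483044129 -0.06178883040271206 [[0.011, 0.99, -0.141, 0.456], [-1.0, 0.007, -0.03, -0.05], [-0.029, 0.142, 0.989, 0.961], [0.0, 0.0, 0.0, 1.0]]
52.38120857141389 318.99452267551953 200.21680929444622 -0.002147916404501514 [[0.772, 0.414, -0.482, 0.173], [-0.635, 0.489, -0.598, -0.534], [-0.012, 0.768, 0.64, 0.663], [0.0, 0.0, 0.0, 1.0]]
{'t': 0.1, 'q': [-1.239, 0.478, 0.022, 1.556, -0.012, 1.109, -0.083], 'joint_vel': [-0.0, -0.002, 0.0, -0.002, -0.001, -0.0, -0.0], 'joint_torque': [0.005, -59.776, 1.614, -28.196, 0.013, 0.005, -0.0], 'eef_pos': [0.287, 0.61, 0.193], 'tool_rot': [-0.0, 0.218, 0.976, -0.001], 'contact_force': [0.076, -0.505, -0.029], 'torque': [-0.045, 0.039, 0.015], 'grasp_force': 0.0, 'gripper_width': 1.0} 0.0187
```

View pics/top0.png

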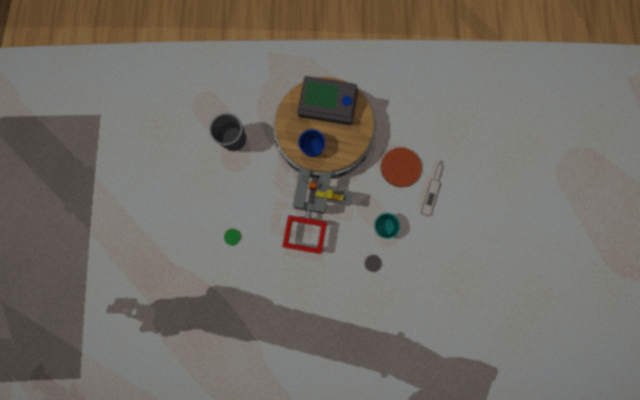

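View pics/side0.png

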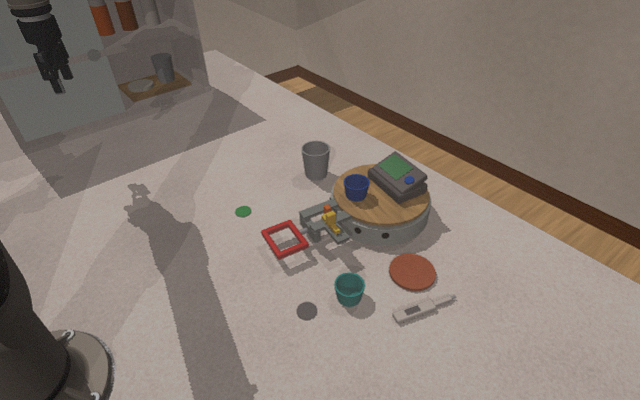

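```bash
cat > m.py <<'E'
from h import *
def blob(d,lo,hi,box):
    hsv=cv2.cvtColor(d['frame'],cv2.COLOR_RGB2HSV); m=cv2.inRange(hsv,lo,hi); w=np.zeros_like(m); w[box[1]:box[3],box[0]:box[2]]=1; m=m*w
    n,l,s,c=cv2.connectedComponentsWithStats(m); i=1+np.argmax(s[1:,4]); return c[i],s[i],(l==i)
E
python3 - <<'E'
from m import *
a=pickle.load(open('pics/top0.pkl','rb'));b=pickle.load(open('pics/side0.pkl','rb'))
G=[]
for d,bg,bk in((a,(215,220,250,255),(360,250,388,278)),(b,(225,200,260,225),(290,298,322,325))):
    c1,s1,_=blob(d,(45,120,30),(80,255,255),bg); c2,s2,_=blob(d,(0,0,0),(179,255,115),bk)
    g=at(d,*c1,.002);k=at(d,*c2,.002);print(c1,s1,c2,s2,g,k,np.linalg.norm(g-k));G.append((g,k))
    m=(g+k)/2;v=g-k;u=v/np.linalg.norm(v);n=np.array([u[1],-u[0],0]);
    if n[0]<0:n=-n
    H=m+n*.335*np.cos(np.pi/6);print('hub',H,'armdir',np.degrees(np.arctan2(-n[1],-n[0])))
# red loop
for d,bx in((a,(270,205,340,260)),(b,(255,215,315,262))):
    hsv=cv2.cvtColor(d['frame'],cv2.COLOR_RGB2HSV);m=cv2.inRange(hsv,(0,150,60),(8,255,255))|cv2.inRange(hsv,(172,150,60),(179,255,255))
    w=np.zeros_like(m);w[bx[1]:bx[3],bx[0]:bx[2]]=1;m*=w
    cs,h=cv2.findContours(m,cv2.RETR_CCOMP,cv2.CHAIN_APPROX_NONE)
    for c,hh in zip(cs,h[0]):
        if cv2.contourArea(c)>100:
            P=np.array([at(d,*p,.041)[:2] for p in c[:,0]])
            r=cv2.minAreaRect((P*1000).astype(np.float32));print('loop',hh[3],r)
for n,lo,hi,z,bx in(('blue',(105,150,40),(130,255,255),.104,(290,120,330,165)),('teal',(80,100,40),(100,255,255),.04,(370,205,405,245)),('yellow',(22,150,80),(35,255,255),.098,(310,180,350,210)),('coaster',(2,100,60),(12,255,255),.009,(375,140,430,195))):
    c,s,_=blob(a,lo,hi,bx);print(n,c,s,at(a,*c,z))
for u,v in((228,126),): print('cup',at(a,u,v,.085))
s=cv2.resize(a['frame'][60:260,260:400],None,fx=4,fy=4,interpolation=cv2.INTER_CUBIC)[:600]
t=cv2.resize(b['frame'][160:310,255:455],None,fx=4,fy=4,interpolation=cv2.INTER_CUBIC)
s=a['frame'][65:260,260:400];s=cv2.resize(s,None,fx=3,fy=3,interpolation=cv2.INTER_CUBIC)
cv2.imwrite('pics/c1.png',s[:,:,::-1]);cv2.imwrite('pics/c2.png',t[:,:,::-1])
E
```

```text
[231.91208791 236.52197802] [225 229  15  16 182] [372.77338129 262.93884892] [364 254  19  19 278] [0.49943976 0.17591019 0.002     ] [ 0.44210957 -0.15320778  0.002     ] 0.33407392580063444
hub [ 0.75658929 -0.03843583  0.002     ] armdir 170.11859924099878Traceback (most recent call last):
  File "<stdin>", line 5, in <module>
  File "m.py", line 4, in blob
    n,l,s,c=cv2.connectedComponentsWithStats(m); i=1+np.argmax(s[1:,4]); return c[i],s[i],(l==i)
                                                     ~~~~~~~~~^^^^^^^^^
    return _wrapfunc(a, 'argmax', axis=axis, out=out, **kwds)
    return bound(*args, **kwds)
ValueError: attempt to get argmax of an empty sequence
```

```bash
python3 - <<'E'
from m import *
a=pickle.load(open('pics/top0.pkl','rb'));b=pickle.load(open('pics/side0.pkl','rb'))
c1,_,_=blob(b,(45,120,30),(85,255,255),(225,200,260,225)); print('green side',at(b,*c1,.002),'grey side',at(b,306.5,311,.002))
for nm,d,bx in(('top',a,(270,205,340,260)),('side',b,(255,215,315,262))):
    hsv=cv2.cvtColor(d['frame'],cv2.COLOR_RGB2HSV);m=cv2.inRange(hsv,(0,150,60),(8,255,255))|cv2.inRange(hsv,(172,150,60),(179,255,255))
    w=np.zeros_like(m);w[bx[1]:bx[3],bx[0]:bx[2]]=1;m*=w
    cs,h=cv2.findContours(m,cv2.RETR_CCOMP,cv2.CHAIN_APPROX_NONE)
    for c,hh in zip(cs,h[0]):
        if cv2.contourArea(c)>100:
            P=np.array([at(d,*p,.041)[:2] for p in c[:,0]])
            print('loop',nm,hh[3],cv2.minAreaRect((P*1000).astype(np.float32)))
for n,lo,hi,z,bx in(('blue',(105,150,40),(130,255,255),.104,(290,125,330,165)),('teal',(80,100,40),(100,255,255),.04,(370,205,405,245)),('yellow',(22,150,80),(35,255,255),.098,(310,180,350,210)),('coaster',(0,100,60),(12,255,255),.009,(375,140,430,195))):
    c,s,_=blob(a,lo,hi,bx);print(n,c,s,at(a,*c,z))
H=np.array([.7566,-.0384]);th=np.radians(170.1);e=np.array([np.cos(th),np.sin(th)]);y=np.array([e[1],-e[0]]) # -x=e => x=-e,y=rot90(x)
y=np.array([e[1],-e[0]])
print('y',y)
for nm,r,dy,z in(('hub',0,0,.064),('eye',.255,0,.041),('tab',.163,-.046,.098),('armend',.2,0,.062)):
    p=np.r_[H+e*r+y*dy,z];print(nm,p,proj(a,p),proj(b,p))
t=cv2.resize(b['frame'][160:310,255:455],None,fx=4,fy=4,interpolation=cv2.INTER_CUBIC)
s=cv2.resize(a['frame'][65:260,260:400],None,fx=3,fy=3,interpolation=cv2.INTER_CUBIC)
cv2.imwrite('pics/c1.png',s[:,:,::-1]);cv2.imwrite('pics/c2.png',t[:,:,::-1])
E
```

```text
Traceback (most recent call last):
  File "m.py", line 4, in blob
    n,l,s,c=cv2.connectedComponentsWithStats(m); i=1+np.argmax(s[1:,4]); return c[i],s[i],(l==i)
                                                     ~~~~~~~~~^^^^^^^^^
ValueError: attempt to get argmax of an empty sequence
```

```bash
python3 - <<'E'
from m import *
a=pickle.load(open('pics/top0.pkl','rb'));b=pickle.load(open('pics/side0.pkl','rb'))
print(cv2.cvtColor(b['frame'],cv2.COLOR_RGB2HSV)[211,243]); print('green side',at(b,243.5,211.3,.002),'grey side',at(b,306.5,311,.002))
for nm,d,bx in(('top',a,(270,205,340,260)),('side',b,(255,215,315,262))):
    hsv=cv2.cvtColor(d['frame'],cv2.COLOR_RGB2HSV);m=cv2.inRange(hsv,(0,150,60),(8,255,255))|cv2.inRange(hsv,(172,150,60),(179,255,255))
    w=np.zeros_like(m);w[bx[1]:bx[3],bx[0]:bx[2]]=1;m*=w
    cs,h=cv2.findContours(m,cv2.RETR_CCOMP,cv2.CHAIN_APPROX_NONE)
    for c,hh in zip(cs,h[0] if len(cs) else []):
        if cv2.contourArea(c)>100:
            P=np.array([at(d,*p,.041)[:2] for p in c[:,0]])
            print('loop',nm,hh[3],cv2.minAreaRect((P*1000).astype(np.float32)))
for n,lo,hi,z,bx in(('blue',(105,150,40),(130,255,255),.104,(290,125,330,165)),('teal',(80,100,40),(100,255,255),.04,(370,205,405,245)),('yellow',(20,120,80),(35,255,255),.098,(310,180,350,210)),('coaster',(0,80,60),(15,255,255),.009,(375,140,430,195))):
    try: c,s,_=blob(a,lo,hi,bx);print(n,c,s,at(a,*c,z))
    except ValueError: print(n,'none')
H=np.array([.7566,-.0384]);th=np.radians(170.1);e=np.array([np.cos(th),np.sin(th)])
y=np.array([e[1],-e[0]])
print('y',y)
for nm,r,dy,z in(('hub',0,0,.064),('eye',.255,0,.041),('tab',.163,-.046,.098),('armend',.2,0,.062)):
    p=np.r_[H+e*r+y*dy,z];print(nm,p,proj(a,p),proj(b,p))
t=cv2.resize(b['frame'][160:310,255:455],None,fx=4,fy=4,interpolation=cv2.INTER_CUBIC)
s=cv2.resize(a['frame'][65:260,260:400],None,fx=3,fy=3,interpolation=cv2.INTER_CUBIC)
cv2.imwrite('pics/c1.png',s[:,:,::-1]);cv2.imwrite('pics/c2.png',t[:,:,::-1])
E
```

```text
[ 63  98 120]
green side [0.50181691 0.17185027 0.002     ] grey side [ 0.44240968 -0.15613984  0.002     ]
loop top -1 ((505.39080810546875, 3.657440185546875), (86.44044494628906, 71.87152099609375), 80.63504028320312)
loop top 0 ((504.75030517578125, 3.3963165283203125), (72.82424926757812, 56.60618209838867), 81.05987548828125)
loop side -1 ((504.6174621582031, -1.1759414672851562), (92.94725799560547, 72.65860748291016), 80.3881607055664)
loop side 5 ((504.8350524902344, 2.208972930908203), (75.24732971191406, 55.096214294433594), 80.7352066040039)
blue [312.33480176 142.91409692] [299 130  26  26 454] [ 0.69748721 -0.01455308  0.104     ]
teal [387.03505155 225.56494845] [375 213  25  25 485] [ 0.52573399 -0.18152546  0.04      ]
yellow [329.09836066 194.70491803] [316 189  28  12 183] [ 0.58592396 -0.0513672   0.098     ]
coaster [400.8203125 166.7546875] [ 381  147   41   40 1280] [ 0.667181   -0.22027151  0.009     ]
y [0.1719291  0.98510933]
hub [ 0.7566 -0.0384  0.064 ] [323.84183957 122.52308617] [379.58267897 190.50772555]
eye [0.50539712 0.00544192 0.041     ] [303.39626598 233.8907264 ] [282.81608136 235.87296449]
tab [ 0.58811844 -0.05569059  0.098     ] [331.14178814 193.69722597] [330.33831214 214.1807404 ]
armend [ 0.55957813 -0.00401418  0.062     ] [307.49085355 208.79862326] [304.89863099 220.05426513]
```

View pics/c1.png

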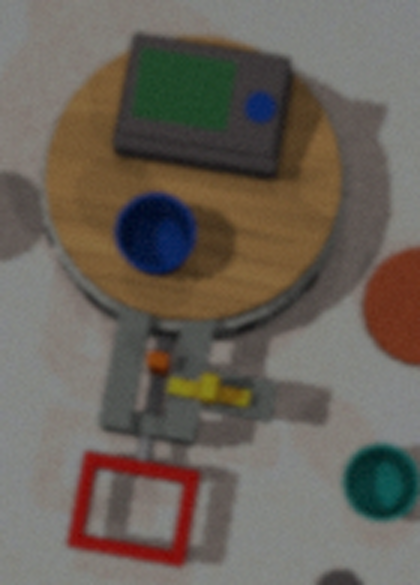

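View pics/c2.png

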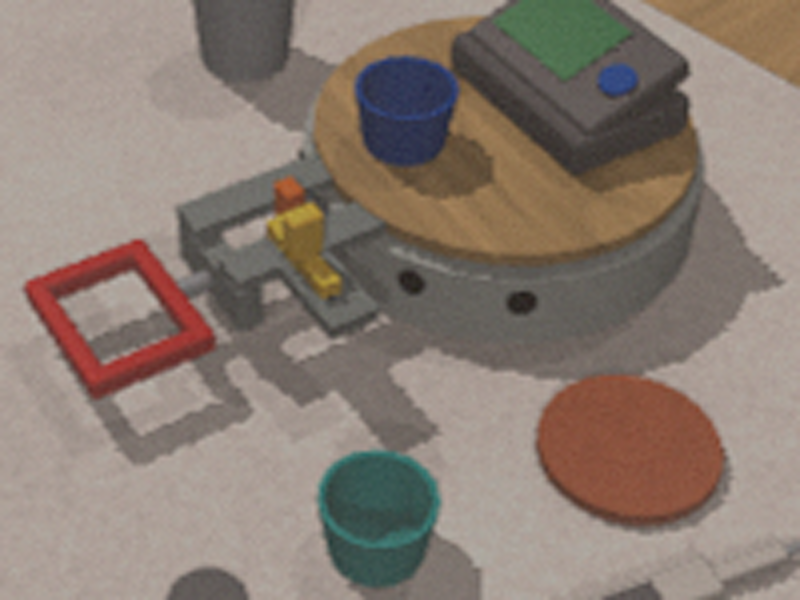

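carry_out(
  targets=[255,14.5,-40.5,0,1,255,14.5,-40.5,0,1,255,14.5,-40.5,0,1,255,14.5,-40.5,0,1,255,14.5,-40.5,0,1,255,14.5,-40.5,0,1,255,14.5,-40.5,0,1,255,14.5,-40.5,0,1,255,14.5,-40.5,0,1,255,14.5,-40.5,0,1,255,14.5,-40.5,-10,1,255,14.5,-40.5,-20,1,255,14.5,-40.5,-25,1,255,14.5,-40.5,-25,1,255,14.5,-40.5,-20,1,255,0,0,0,0,255,0,0,0,0],
)

```text
t: 1.8
eef_pos: [0.5043, 0.0022, 0.093]
tool_rot: [-0.001, 0.09, 0.996, -0.0]
contact_force: [0.2, 0.6, -0.1]
gripper_width: 0.001
grasp_force: 0.0
```

```bash
python3 - <<'E'
from h import *
a=snap('top','t1');b=snap('side','s1')
s=cv2.resize(a['frame'][150:300,230:390],(400,375));t=cv2.resize(b['frame'][150:300,200:360],(400,375))
cv2.imwrite('pics/v1.png',np.hstack([s,t])[:,:,::-1])
E
```

```text
(no output)
```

View pics/v1.png

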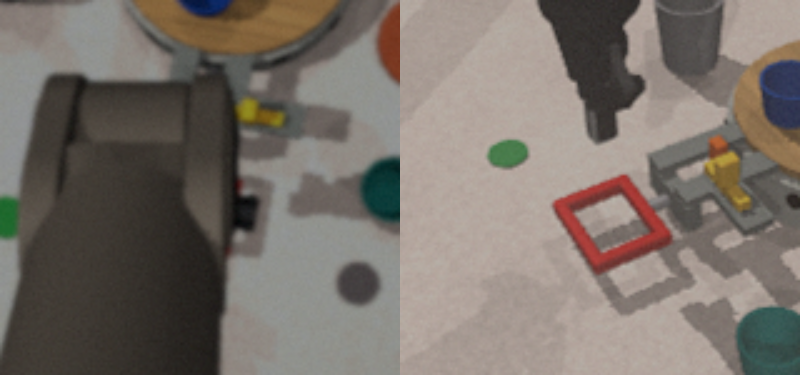

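carry_out(
  targets=[255,0,0,-20,0,255,0,0,-20,0,255,0,0,-20,0,255,0,0,-13,0,255,0,0,0,0,255,-3,0.5,0,0,255,-3,0.5,0,0,255,-3,0.5,0,0,255,-3,0.5,0,0,255,-3,0.5,0,0,255,-3,0.5,0,0,255,0,0,0,0],
)

```text
t: 3.1
eef_pos: [0.4863, 0.0063, 0.0207]
tool_rot: [-0.0, 0.089, 0.996, 0.0]
contact_force: [0.4, -0.3, 0.1]
gripper_width: 0.003
grasp_force: 0.0
```

carry_out(
  targets=[255,-3,0.5,0,0,255,-2,0.3,0,0,255,-2,0.3,0,0,255,0,0,0,0],
)

```text
t: 3.5
eef_pos: [0.4795, 0.0074, 0.0206]
tool_rot: [-0.0, 0.089, 0.996, -0.0]
contact_force: [-0.1, -0.0, 0.1]
gripper_width: -0.001
grasp_force: 0.0
```

```bash
python3 - <<'E'
from h import *
b=snap('side','s2');a=snap('top','t2');print(bot.get_obs()['contact_force'])
p=[.4795,.0074,.0206];print(proj(b,p))
t=cv2.resize(b['frame'][170:290,220:380],(800,600),interpolation=cv2.INTER_CUBIC)
cv2.imwrite('pics/v2.png',t[:,:,::-1])
E
```

```text
[-0.57539869  0.08670786 -0.37229471]
[273.21524831 247.51513189]
```

View pics/v2.png

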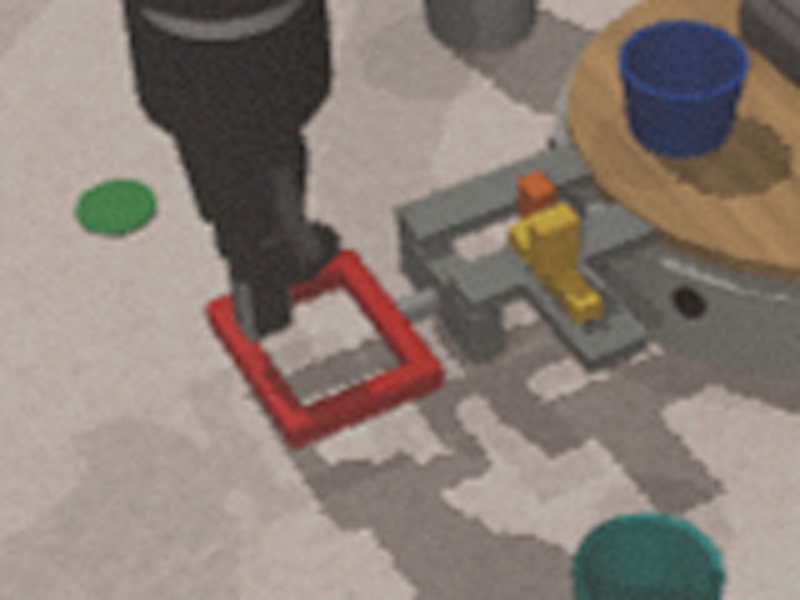

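```bash
python3 - <<'E'
from m import *
b=pickle.load(open('pics/s2.pkl','rb'));b0=pickle.load(open('pics/side0.pkl','rb'));a=pickle.load(open('pics/top0.pkl','rb'))
print('s1 tip',proj(b,[.5043,.0022,.093]))
for z in(.02,.03,.04,.05):print(z,proj(b,[.4795,.0074,z]))
H=np.array([.7566,-.0384]);th=np.radians(170.2);e=np.array([np.cos(th),np.sin(th)]);y=np.array([e[1],-e[0]])
for r in(.218,.292):
  for dy in(.045,-.045):print(r,dy,proj(b,np.r_[H+e*r+y*dy,.041]),proj(a,np.r_[H+e*r+y*dy,.041]))
print(proj(b,np.r_[.4994,.1759,.002]),proj(b,np.r_[.4421,-.1532,.002]))
t0=cv2.resize(b0['frame'][170:290,220:380],(800,600));t=cv2.resize(b['frame'][170:290,220:380],(800,600))
E
```

```text
s1 tip [281.56675831 219.1474104 ]
0.02 [273.23849737 247.7067388 ]
0.03 [272.84835734 244.49134956]
0.04 [272.45248674 241.22861279]
0.05 [272.05075872 237.91747774]
0.218 0.045 [288.98180178 218.08990263] [287.05449987 214.16050842]
0.218 -0.045 [307.8182152  242.71504366] [326.32804115 221.29123313]
0.292 0.045 [258.90531354 229.52750122] [280.76048199 246.5999329 ]
0.292 -0.045 [276.18990501 255.79055305] [320.38988417 253.98016381]
[241.79889618 210.89003218] [305.42855225 310.09017646]
```

```bash
python3 - <<'E'
from m import *
L=lambda n:pickle.load(open(f'pics/{n}.pkl','rb'))
b0,s1,s2=L('side0'),L('s1'),L('s2');print(np.abs(np.array(b0['pose'])-np.array(s2['pose'])).max())
print('start tip proj',proj(b0,[.287,.610,.193]), proj(b0,[.287,.610,.206]))
for n,s in(('s1',s1),('s2',s2)):
    d=np.abs(s['frame'].astype(int)-b0['frame']).sum(2)>60
    m=(s['frame'].max(2)<75)&d
    for v in range(190,256,3):
        us=np.where(d[v,240:330])[0]+240; uk=np.where(m[v,240:330])[0]+240
        print(n,v,(us.min(),us.max(),len(us)) if len(us) else '',(uk.min(),uk.max(),len(uk)) if len(uk) else '')
t=np.hstack([cv2.resize(x['frame'][170:270,240:320],(400,500),interpolation=cv2.INTER_CUBIC) for x in(s1,s2)]);cv2.imwrite('pics/v3.png',np.clip(t[:,:,::-1]*1.5,0,255).astype(np.uint8))
E
```

```text
0.0
start tip proj [ 71.78280135 104.67948599] [69.73296964 99.97930456]
s1 190 (np.int64(273), np.int64(293), 21) (np.int64(274), np.int64(292), 19)
s1 193 (np.int64(273), np.int64(291), 19) (np.int64(275), np.int64(287), 13)
s1 196 (np.int64(274), np.int64(286), 13) (np.int64(275), np.int64(285), 9)
s1 199 (np.int64(274), np.int64(286), 13) (np.int64(275), np.int64(285), 8)
s1 202 (np.int64(274), np.int64(287), 14) (np.int64(279), np.int64(286), 8)
s1 205 (np.int64(276), np.int64(285), 10) (np.int64(279), np.int64(282), 4)
s1 208  
s1 211  
s1 214  
s1 217  
s1 220  
s1 223  
s1 226  
s1 229  
s1 232  
s1 235  
s1 238  
s1 241  
s1 244  
s1 247  
s1 250  
s1 253  
s2 190 (np.int64(247), np.int64(285), 39) (np.int64(248), np.int64(283), 36)
s2 193 (np.int64(249), np.int64(282), 34) (np.int64(250), np.int64(281), 32)
s2 196 (np.int64(253), np.int64(280), 28) (np.int64(255), np.int64(279), 25)
s2 199 (np.int64(255), np.int64(281), 27) (np.int64(256), np.int64(280), 25)
s2 202 (np.int64(256), np.int64(281), 26) (np.int64(257), np.int64(280), 24)
s2 205 (np.int64(257), np.int64(281), 25
[... 221 characters left out ...]
4(284), 24) (np.int64(263), np.int64(280), 17)
s2 217 (np.int64(263), np.int64(288), 26) (np.int64(264), np.int64(286), 22)
s2 220 (np.int64(263), np.int64(287), 25) (np.int64(264), np.int64(286), 23)
s2 223 (np.int64(265), np.int64(284), 20) (np.int64(266), np.int64(283), 18)
s2 226 (np.int64(266), np.int64(280), 15) (np.int64(267), np.int64(278), 11)
s2 229 (np.int64(266), np.int64(276), 10) (np.int64(270), np.int64(276), 6)
s2 232 (np.int64(267), np.int64(278), 10) (np.int64(271), np.int64(277), 5)
s2 235 (np.int64(268), np.int64(277), 10) (np.int64(271), np.int64(276), 6)
s2 238  
s2 241  
s2 244 (np.int64(273), np.int64(274), 2) 
s2 247 (np.int64(275), np.int64(292), 3) 
s2 250  
s2 253
```

View pics/v3.png

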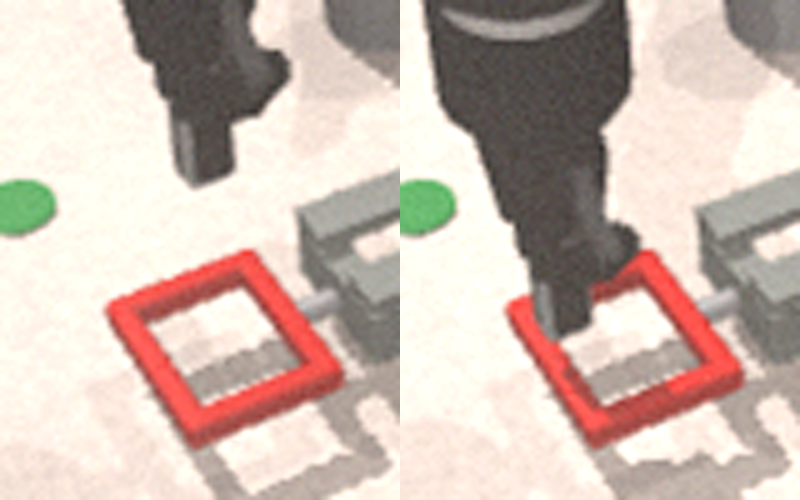

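carry_out(
  targets=[255,6,-1,0,0,255,6,-1,0,0,255,4,-1,0,0,255,0,0,-5,0,255,0,0,-5,0,255,0,0,-5,0,255,0,0,0,0],
)

```text
t: 4.3
eef_pos: [0.4949, 0.0043, 0.0048]
tool_rot: [-0.001, 0.089, 0.996, -0.0]
contact_force: [-0.4, 0.6, 0.4]
gripper_width: 0.002
grasp_force: 0.0
```

```bash
python3 - <<'E'
from m import *
s=snap('side','s3');o=bot.get_obs();print(np.round(o['eef_pos'],4),np.round(o['contact_force'],2),proj(s,o['eef_pos']))
b0=pickle.load(open('pics/side0.pkl','rb'))
d=np.abs(s['frame'].astype(int)-b0['frame']).sum(2)>60
for v in range(222,262,2):
    us=np.where(d[v,255:310])[0]+255; print(v,us.tolist())
e=o['eef_pos'];print('start fingers',[proj(b0,[.287+k*.425,.61+k*.905,.206]) for k in(-.05,.05)])
E
```

```text
[0.4952 0.0044 0.0051] [ 0.07 -1.19  0.18] [280.45171639 249.80598365]
222 [271, 272, 273, 274, 275, 276, 277, 278, 279, 280, 281, 282, 283, 284, 285, 286, 287, 288, 289, 290, 291, 292, 293, 294, 295]
224 [272, 273, 274, 275, 276, 277, 278, 279, 280, 281, 282, 283, 284, 285, 286, 287, 288, 289, 290, 291, 292, 293, 294, 295]
226 [273, 274, 275, 276, 277, 278, 279, 280, 281, 282, 283, 290, 291, 292]
228 [274, 275, 276, 277, 278, 279, 281, 284, 285, 286, 287, 288, 289]
230 [274, 275, 276, 277, 278, 279, 280, 281, 282, 283, 284, 285]
232 [275, 276, 277, 278, 279, 280, 281, 282, 283, 284, 285]
234 [274, 275, 276, 277, 278, 279, 280, 281, 282, 283, 284, 285, 286]
236 [274, 275, 276, 277, 278, 279, 280, 281, 282, 283, 284, 285]
238 [275, 276, 277, 278, 279, 280, 281, 282, 283, 284]
240 [277, 278, 279, 280]
242 []
244 [300]
246 [296]
248 [291]
250 []
252 []
254 []
256 [292, 293, 294, 299, 300, 301, 302, 303, 304, 305]
258 [287, 288, 289, 290, 291, 292, 293, 294, 295, 296, 297, 298, 299, 300, 301, 302, 303, 304, 305, 306]
260 [288, 289, 290, 291, 292, 293, 294, 295, 296, 297, 298, 299, 300, 301, 302, 303, 304, 305, 306, 307]
start fingers [array([ 65.41798927, 108.84638909]), array([73.7473546 , 91.73132282])]
```

carry_out(
  targets=[255,0,0,-4,0,255,0,0,-4,0,255,0,0,-4,0,255,0,0,0,0],
)

```text
t: 4.75
eef_pos: [0.4954, 0.0044, -0.0069]
tool_rot: [-0.001, 0.089, 0.996, -0.0]
contact_force: [-0.3, 0.1, 0.1]
gripper_width: 0.002
grasp_force: 0.0
```

```bash
python3 - <<'E'
from m import *
s=snap('side','s4');o=bot.get_obs();print(np.round(o['eef_pos'],4),np.round(o['contact_force'],2),proj(s,o['eef_pos']))
b0=pickle.load(open('pics/side0.pkl','rb'))
d=np.abs(s['frame'].astype(int)-b0['frame']).sum(2)>60
for v in range(232,256,2):
    us=np.where(d[v,255:310])[0]+255; print(v,us.tolist())
t=cv2.resize(s['frame'][190:270,240:320],(600,600),interpolation=cv2.INTER_CUBIC);cv2.imwrite('pics/v4.png',np.clip(t[:,:,::-1]*1.5,0,255).astype(np.uint8))
E
```

```text
[ 0.4956  0.0044 -0.0066] [ 1.08 -0.01 -0.26] [280.97301969 253.37087342]
232 [274, 275, 276, 277, 278, 279, 280, 281, 282, 283, 284, 285, 286, 287, 288, 289, 290, 291]
234 [274, 275, 276, 277, 278, 279, 280, 281, 282, 283, 284, 285, 286]
236 [274, 275, 276, 277, 278, 279, 280, 281, 282, 283, 284, 285, 286]
238 [275, 276, 277, 278, 279, 280, 281, 282, 283, 284, 285, 286]
240 [275, 276, 277, 278, 279, 280, 281, 282, 283, 284, 285, 286]
242 [276, 277, 278, 279, 280, 281, 282, 283, 284]
244 [278]
246 [295]
248 [289, 291]
250 [287, 289]
252 []
254 [297, 298, 299, 300, 301, 302, 303]
```

View pics/v4.png

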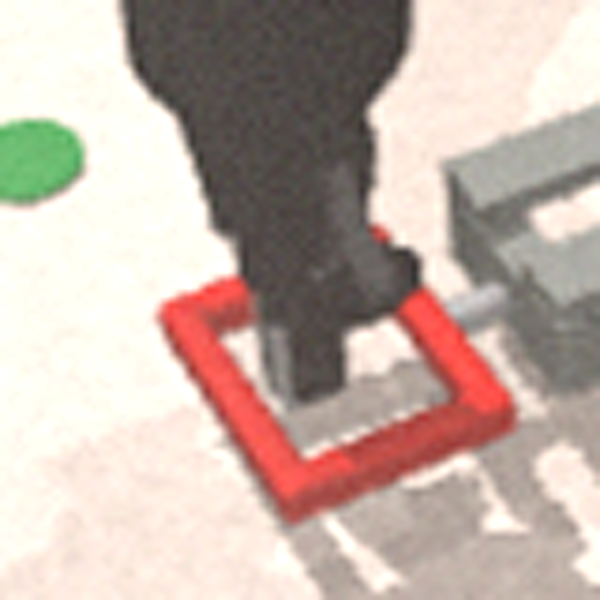

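carry_out(
  targets=[255,0,0,-4,0,255,0,0,-4,0,255,0,0,0,0,255,-3,0.5,0,0,255,-3,0.5,0,0,255,-3,0.5,0,0,255,0,0,0,0],
)

```text
t: 5.5
eef_pos: [0.4884, 0.0058, -0.0138]
tool_rot: [0.002, 0.089, 0.996, 0.0]
contact_force: [5.8, -1.2, -3.4]
gripper_width: -0.0
grasp_force: 2.7
```

carry_out(
  targets=[255,-2,0.35,0,0,255,-2,0.35,0,0,255,-2,0.35,0,0,255,-2,0.35,0,0,255,-2,0.35,0,0,255,-2,0.35,0,0,255,-2,0.35,0,0,255,-2,0.35,0,0,255,-1,0.2,0,0,255,0,0,0,0],
)

```text
t: 6.5
eef_pos: [0.473, 0.0086, -0.0136]
tool_rot: [0.003, 0.089, 0.996, 0.0]
contact_force: [8.2, -1.8, -5.7]
gripper_width: 0.0
grasp_force: 4.0
```

```bash
python3 - <<'E'
from m import *
s=snap('side','s5');o=bot.get_obs();print(np.round(o['eef_pos'],4),np.round(o['contact_force'],2),o['t'])
hsv=cv2.cvtColor(s['frame'],cv2.COLOR_RGB2HSV);m=cv2.inRange(hsv,(0,150,60),(8,255,255))|cv2.inRange(hsv,(172,150,60),(179,255,255));m[:215]=0;m[275:]=0;m[:,:245]=0;m[:,315:]=0
c=max(cv2.findContours(m,cv2.RETR_EXTERNAL,cv2.CHAIN_APPROX_NONE)[0],key=cv2.contourArea)[:,0]
print('corners L,B,R',c[c[:,0].argmin()],c[c[:,1].argmax()],c[c[:,0].argmax()])
H=np.array([.7566,-.0384]);th=np.radians(170.2);e=np.array([np.cos(th),np.sin(th)]);y=np.array([e[1],-e[0]])
for q in(0,.010,.02):print(q,[np.round(proj(s,np.r_[H+e*(r+q)+y*dy,.041]),1) for r,dy in((.292,.045),(.292,-.045),(.218,-.045))])
E
```

```text
[ 0.473   0.0085 -0.0136] [ 7.65 -2.9  -5.32] 6.55
corners L,B,R [254 233] [268 259] [299 248]
0 [array([258.9, 229.5]), array([276.2, 255.8]), array([307.8, 242.7])]
0.01 [array([254.7, 231.1]), array([271.8, 257.6]), array([303.7, 244.4])]
0.02 [array([250.5, 232.7]), array([267.3, 259.5]), array([299.5, 246.2])]
```

```bash
python3 - <<'E'
import numpy as np
inc=[.5,1]+[1.5]*16+[1,.5];a=np.radians(170.6-np.r_[0,np.cumsum(inc)]);R=np.r_[.2874,np.full(20,.2888)]*1000
P=np.c_[R*np.cos(a),R*np.sin(a)];q=np.round(P-P[0],1);d=np.diff(q,axis=0)
out=[]
for i,k in zip(d,inc): out+=[255,round(float(i[0]),1),round(float(i[1]),1),0,-k]
print(out)
E
```

```text
[255, -1.0, 2.7, 0, -0.5, 255, 1.0, 5.0, 0, -1, 255, 1.5, 7.4, 0, -1.5, 255, 1.7, 7.3, 0, -1.5, 255, 1.9, 7.4, 0, -1.5, 255, 2.1, 7.2, 0, -1.5, 255, 2.3, 7.2, 0, -1.5, 255, 2.5, 7.2, 0, -1.5, 255, 2.7, 7.0, 0, -1.5, 255, 2.8, 7.0, 0, -1.5, 255, 3.0, 7.0, 0, -1.5, 255, 3.2, 6.8, 0, -1.5, 255, 3.4, 6.8, 0, -1.5, 255, 3.6, 6.6, 0, -1.5, 255, 3.7, 6.6, 0, -1.5, 255, 4.0, 6.5, 0, -1.5, 255, 4.0, 6.3, 0, -1.5, 255, 4.3, 6.3, 0, -1.5, 255, 2.9, 4.1, 0, -1, 255, 1.5, 2.0, 0, -0.5]
```

carry_out(
  targets=[255,-1.0,2.7,0,-0.5,255,1.0,5.0,0,-1,255,1.5,7.4,0,-1.5,255,1.7,7.3,0,-1.5,255,1.9,7.4,0,-1.5,255,2.1,7.2,0,-1.5,255,2.3,7.2,0,-1.5,255,2.5,7.2,0,-1.5,255,2.7,7.0,0,-1.5],
)

```text
t: 7.45
eef_pos: [0.4876, 0.0667, -0.0136]
tool_rot: [0.003, 0.194, 0.981, 0.0]
contact_force: [7.3, -3.2, -4.6]
gripper_width: -0.001
grasp_force: 4.1
```

```bash
python3 - <<'E'
from m import *
s=snap('side','s6');o=bot.get_obs();print(np.round(o['eef_pos'],4),np.round(o['contact_force'],2),o['t'])
p=o['eef_pos'][:2]-np.array([.7566,-.0384]);print('r,ang',np.hypot(*p),np.degrees(np.arctan2(p[1],p[0])))
c,st,_=blob(s,(105,150,40),(130,255,255),(320,150,385,230));print('pot',c,at(s,*c,.084))
t=np.hstack([cv2.resize(s['frame'][160:280,235:395],(800,600),interpolation=cv2.INTER_CUBIC)]);cv2.imwrite('pics/v5.png',np.clip(t[:,:,::-1]*1.4,0,255).astype(np.uint8))
E
```

```text
[ 0.4883  0.0682 -0.0136] [ 8.64 -2.08 -5.44] 7.5
r,ang 0.2886935526703037 158.33003209421045
pot [367.  178.5] [ 0.74751008 -0.00367154  0.084     ]
```

View pics/v5.png

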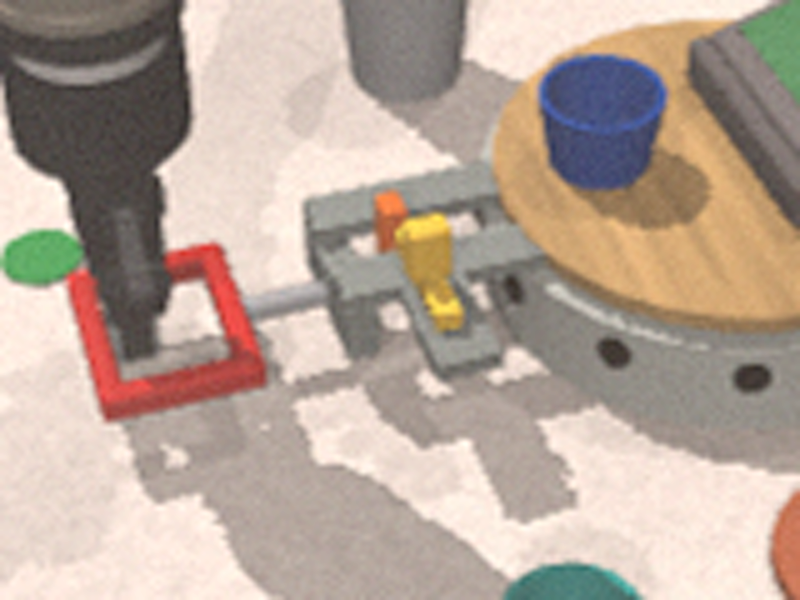

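carry_out(
  targets=[255,2.8,7.0,0,-1.5,255,3.0,7.0,0,-1.5,255,3.2,6.8,0,-1.5,255,3.4,6.8,0,-1.5,255,3.6,6.6,0,-1.5,255,3.7,6.6,0,-1.5,255,4.0,6.5,0,-1.5,255,4.0,6.3,0,-1.5,255,4.3,6.3,0,-1.5,255,2.9,4.1,0,-1,255,0,0,0,0],
)

```text
t: 8.6
eef_pos: [0.5225, 0.1303, -0.0136]
tool_rot: [0.003, 0.316, 0.949, 0.0]
contact_force: [6.4, -4.2, -1.8]
gripper_width: 0.001
grasp_force: 4.1
```

```bash
cat > loop.py <<'E'
from m import *
from scipy.optimize import least_squares
def loop(s,th0,q0=.015):
    # fit outer outline of the red loop in the side view: angle and pull
    hsv=cv2.cvtColor(s['frame'],cv2.COLOR_RGB2HSV);m=cv2.inRange(hsv,(0,140,50),(8,255,255))|cv2.inRange(hsv,(172,140,50),(179,255,255));m[:160]=0;m[290:]=0;m[:,:200]=0;m[:,330:]=0
    cs=[c[:,0] for c in cv2.findContours(m,cv2.RETR_EXTERNAL,cv2.CHAIN_APPROX_NONE)[0] if len(c)>15]
    c=cv2.convexHull(np.vstack(cs))[:,0].astype(float)
    def hull(p):
        e=np.array([np.cos(p[0]),np.sin(p[0])]);y=np.array([e[1],-e[0]]);H=np.array([.7566,-.0384])
        X=[np.r_[H+e*(r+p[1])+y*d,z] for r in(.218,.292) for d in(.045,-.045) for z in(.027,.041)]
        return cv2.convexHull(np.array([proj(s,x) for x in X],np.float32))
    f=lambda p:[cv2.pointPolygonTest(hull(p),(float(a),float(b)),True) for a,b in c]
    r=least_squares(f,[np.radians(th0),q0],loss='soft_l1',x_scale=[.05,.005],diff_step=1e-3);return np.degrees(r.x[0]),r.x[1],np.sqrt(np.mean(np.square(f(r.x))))
def info(tag,th0,q0=.015):
    s=snap('side',tag);o=bot.get_obs();p=o['eef_pos'][:2]-np.array([.7566,-.0384])
    print('t',o['t'],np.round(o['eef_pos'],4),np.round(o['contact_force'],2),'r %.4f ang %.2f'%(np.hypot(*p),np.degrees(np.arctan2(p[1],p[0]))))
    print('loop ang, pull, rms',loop(s,th0,q0))
    return s
E
python3 - <<'E'
from loop import *
for n,t,q in(('side0',170,0),('s4',170,0),('s5',170,.015),('s6',158,.015)):print(n,loop(pickle.load(open(f'pics/{n}.pkl','rb')),t,q))
s=info('s7',144)
c,st,_=blob(s,(105,150,40),(130,255,255),(320,140,385,230));print('pot',c,st)
E
```

```text
side0 (np.float64(171.04017784715327), np.float64(-0.004130036770273631), np.float64(1.3564377054609191))
s4 (np.float64(169.89574590028218), np.float64(-0.0035351048268797126), np.float64(1.3148913223773893))
s5 (np.float64(170.26282481546457), np.float64(0.01747482538242136), np.float64(1.1848030530493472))
s6 (np.float64(157.6051007721295), np.float64(0.018786680868454527), np.float64(1.1771570652926275))
t 8.65 [ 0.5224  0.1301 -0.0136] [ 6.39 -3.95 -2.42] r 0.2885 ang 144.27
loop ang, pull, rms (np.float64(144.6520280736267), np.float64(0.018043723446661792), np.float64(1.0205865330329105))
pot [365.5 171.5] [365 171   2   2   2]
```

carry_out(
  targets=[255,2.5,3.4,0,-0.8,255,2.5,3.4,0,-0.8,255,2.5,3.4,0,-0.8,255,0,0,0,0,255,2.8,-2.2,0,0,255,2.8,-2.2,0,0,255,2.8,-2.2,0,0,255,2.8,-2.2,0,0,255,0,0,0,0],
)

```text
t: 9.55
eef_pos: [0.5411, 0.1316, -0.0137]
tool_rot: [0.003, 0.335, 0.942, 0.001]
contact_force: [10.4, -2.9, -5.8]
gripper_width: 0.0
grasp_force: 5.1
```

```bash
python3 - <<'E'
from loop import *
info('s8',142,.01)
E
```

```text
t 9.6 [ 0.5416  0.1315 -0.0136] [10.08 -4.01 -6.44] r 0.2741 ang 141.68
loop ang, pull, rms (np.float64(141.81242620062358), np.float64(0.003415060552396468), np.float64(1.2840792382027526))
```

carry_out(
  targets=[255,2.3,-1.9,0,0,255,2.3,-1.9,0,0,255,2.3,-1.9,0,0,255,2.3,-1.9,0,0,255,0,0,0,0],
)

```text
t: 10.1
eef_pos: [0.5466, 0.1248, -0.0146]
tool_rot: [-0.001, 0.335, 0.942, -0.0]
contact_force: [0.5, -0.8, -0.8]
gripper_width: -0.001
grasp_force: 0.0
```

```bash
python3 - <<'E'
from loop import *
info('s9',141,.0)
E
```

```text
t 10.15 [ 0.5465  0.125  -0.0146] [ 0.22  0.31 -0.98] r 0.2662 ang 142.12
loop ang, pull, rms (np.float64(142.31261709135254), np.float64(-0.002507467602209805), np.float64(1.0347634628055802))
```

carry_out(
  targets=[255,2.5,3.2,0,0,255,2.5,3.2,0,0,255,2.5,3.2,0,0,255,2.5,3.2,0,0,255,1.2,1.6,0,0,255,0,0,0,0],
)

```text
t: 10.75
eef_pos: [0.5588, 0.1399, -0.0143]
tool_rot: [0.0, 0.334, 0.942, 0.0]
contact_force: [0.2, 0.0, 0.4]
gripper_width: -0.001
grasp_force: 0.0
```

```bash
python3 - <<'E'
from loop import *
info('s10',141,.0)
E
```

```text
t 10.8 [ 0.5586  0.1396 -0.0143] [-0.32 -0.7   0.41] r 0.2662 ang 138.04
loop ang, pull, rms (np.float64(141.30547720184592), np.float64(1.9912259407518044e-05), np.float64(1.4013072670744307))
```

carry_out(
  targets=[255,1.2,1.6,0,0,255,1.2,1.6,0,0,255,0,0,0,0],
)

```text
t: 11.1
eef_pos: [0.5612, 0.143, -0.0143]
tool_rot: [0.0, 0.335, 0.942, 0.0]
contact_force: [-0.2, -0.3, 0.4]
gripper_width: -0.003
grasp_force: 0.0
```

```bash
python3 - <<'E'
from loop import *
info('s11',141,.0)
E
```

```text
t 11.15 [ 0.5611  0.1428 -0.0143] [-0.68 -0.67  0.08] r 0.2666 ang 137.17
loop ang, pull, rms (np.float64(142.1283798343583), np.float64(-0.0030337793173551143), np.float64(1.0588451422164409))
```

carry_out(
  targets=[255,1.2,1.6,0,0,255,1.2,1.6,0,0,255,0,0,0,0],
)

```text
t: 11.45
eef_pos: [0.5636, 0.1459, -0.0143]
tool_rot: [0.0, 0.335, 0.942, -0.0]
contact_force: [-0.9, 0.4, -0.2]
gripper_width: 0.003
grasp_force: 0.0
```

```bash
python3 - <<'E'
from loop import *
info('s12',141,.0)
E
```

```text
t 11.5 [ 0.5635  0.146  -0.0143] [-0.42 -0.18  0.18] r 0.2670 ang 136.32
loop ang, pull, rms (np.float64(141.0), np.float64(0.0), np.float64(1.5743656302652258))
```

carry_out(
  targets=[255,1.2,1.6,0,0,255,1.2,1.6,0,0,255,0,0,0,0],
)

```text
t: 11.8
eef_pos: [0.5659, 0.1491, -0.0143]
tool_rot: [0.0, 0.335, 0.942, -0.0]
contact_force: [-0.3, -0.8, 0.3]
gripper_width: 0.001
grasp_force: 0.2
```

```bash
python3 - <<'E'
from loop import *
info('s13',141.5,-.002)
E
```

```text
t 11.85 [ 0.5659  0.1491 -0.0143] [ 0.37 -1.65 -0.64] r 0.2675 ang 135.48
loop ang, pull, rms (np.float64(139.0306758943287), np.float64(-0.0038271838936072724), np.float64(1.3334436738665045))
```

carry_out(
  targets=[255,1.2,1.6,0,0,255,1.2,1.6,0,0,255,0,0,0,0],
)

```text
t: 12.15
eef_pos: [0.5667, 0.1501, -0.0145]
tool_rot: [-0.001, 0.335, 0.942, -0.002]
contact_force: [-4.3, -6.2, 5.1]
gripper_width: 0.003
grasp_force: 3.7
```

```bash
python3 - <<'E'
from loop import *
info('s14',140,-.002)
E
```

```text
t 12.2 [ 0.5667  0.15   -0.0145] [-4.   -5.18  4.79] r 0.2675 ang 135.22
loop ang, pull, rms (np.float64(140.0850051181492), np.float64(-0.0037890623017673283), np.float64(0.9869985954270462))
```

carry_out(
  targets=[255,-5,-6.5,0,0,255,-5,-6.5,0,0,255,0,0,25,0,255,0,0,30,0,255,0,0,30,0,255,0,0,30,0,255,4.5,-21.5,0,0,255,4.5,-21.5,0,0,255,4.5,-21.5,0,0,255,4.5,-21.5,0,0,255,4.5,-21.5,0,0,255,4.5,-21.5,0,0,255,0,0,-15,0,255,0,0,0,0],
)

```text
t: 13.6
eef_pos: [0.5836, 0.0104, 0.0839]
tool_rot: [-0.001, 0.335, 0.942, -0.0]
contact_force: [-1.2, 0.9, -0.1]
gripper_width: 0.002
grasp_force: 0.0
```

```bash
python3 - <<'E'
from loop import *
s=info('s15',140,-.002);a=snap('top','t15')
for d,bx in((s,(280,170,380,250)),(a,(260,150,360,230))):
    c,st,_=blob(d,(20,120,70),(35,255,255),bx);print('yellow',c,st)
H=np.array([.7566,-.0384]);th=np.radians(140.2);e=np.array([np.cos(th),np.sin(th)]);y=np.array([e[1],-e[0]])
for c0 in(-.006,0,.006):
    p=np.r_[H+.163*e+(-.046+c0)*y,.098];print(c0,p,proj(s,p),proj(a,p))
o=bot.get_obs()['eef_pos'];q=o[:2]-H;print('tool r,dy',q@e,q@y,proj(s,o),proj(s,o+[0,0,.033]))
v=np.hstack([cv2.resize(s['frame'][150:270,260:380],(400,400),interpolation=cv2.INTER_CUBIC),cv2.resize(a['frame'][90:250,240:400],(400,400),interpolation=cv2.INTER_CUBIC)]);cv2.imwrite('pics/v6.png',np.clip(v[:,:,::-1]*1.4,0,255).astype(np.uint8))
E
```

```text
t 13.65 [0.5839 0.0113 0.0845] [0.31 0.67 0.33] r 0.1797 ang 163.94
loop ang, pull, rms (np.float64(141.74528133671905), np.float64(-0.0021710104518262103), np.float64(1.0296151765195694))
yellow [310.52688172 200.74193548] [307 193   8  18  93]Traceback (most recent call last):
  File "<stdin>", line 4, in <module>
  File "m.py", line 4, in blob
    n,l,s,c=cv2.connectedComponentsWithStats(m); i=1+np.argmax(s[1:,4]); return c[i],s[i],(l==i)
                                                     ~~~~~~~~~^^^^^^^^^
    return _wrapfunc(a, 'argmax', axis=axis, out=out, **kwds)
    return bound(*args, **kwds)
ValueError: attempt to get argmax of an empty sequence
```

```bash
python3 - <<'E'
from loop import *
s=pickle.load(open('pics/s15.pkl','rb'))
H=np.array([.7566,-.0384]);th=np.radians(140.7);e=np.array([np.cos(th),np.sin(th)]);y=np.array([e[1],-e[0]])
for c0 in(-.006,0,.006):
    p=np.r_[H+.163*e+(-.046+c0)*y,.098];print(c0,p,proj(s,p))
o=np.array([.5837,.0108,.0843]);q=o[:2]-H;print('tool r,dy',q@e,q@y,proj(s,o),proj(s,o+[0,0,.033]))
v=cv2.resize(s['frame'][140:260,250:410],(800,600),interpolation=cv2.INTER_CUBIC);cv2.imwrite('pics/v6.png',np.clip(v[:,:,::-1]*1.4,0,255).astype(np.uint8))
E
```

```text
-0.006 [0.59752824 0.02460139 0.098     ] [309.92634093 193.88368939]
0 [0.60132853 0.02924443 0.098     ] [309.96636723 192.18959417]
0.006 [0.60512881 0.03388747 0.098     ] [310.0059885  190.51267021]
tool r,dy 0.1649593111949884 -0.07143861455875936 [309.06816885 204.29526348] [308.64302088 192.58834684]
```

View pics/v6.png

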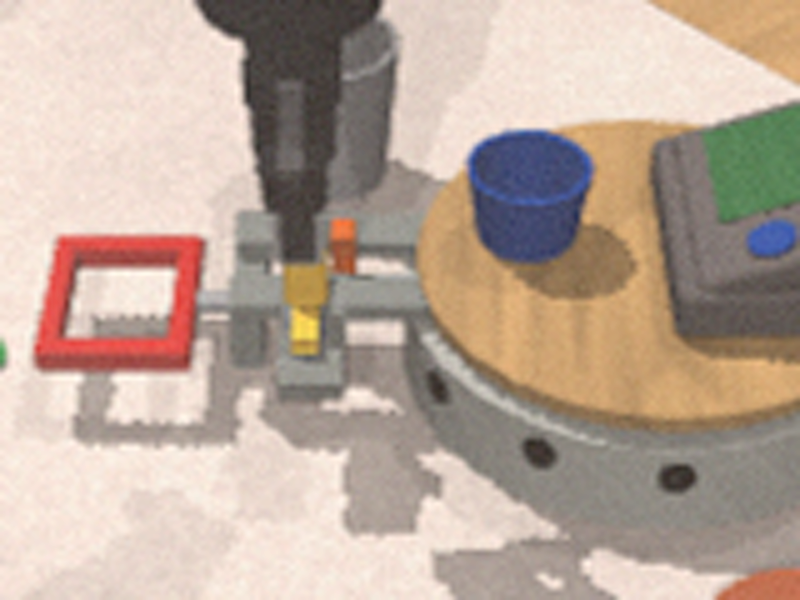

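carry_out(
  targets=[255,-2,-2.5,-8,0,255,0,0,-8,0,255,0,0,-8,0,255,0,0,-4,0,255,0,0,0,0],
)

```text
t: 14.2
eef_pos: [0.5826, 0.0079, 0.0568]
tool_rot: [-0.001, 0.335, 0.942, -0.0]
contact_force: [1.1, -0.8, 0.8]
gripper_width: 0.001
grasp_force: 0.0
```

```bash
cat > y.py <<'E'
from m import *
import sys
s=snap('side',sys.argv[1]);o=bot.get_obs();H=np.array([.7566,-.0384]);th=np.radians(140.7);e=np.array([np.cos(th),np.sin(th)]);y=np.array([e[1],-e[0]])
q=o['eef_pos'][:2]-H;F=o['contact_force'];print('t',o['t'],'r,dy,z',np.round([q@e,q@y,o['eef_pos'][2]],4),'F r,y,z',np.round([F[:2]@e,F[:2]@y,F[2]],1))
hsv=cv2.cvtColor(s['frame'],cv2.COLOR_RGB2HSV)[186:216,302:322]
m=cv2.inRange(hsv,(18,110,60),(38,255,255));k=hsv[:,:,2]<70
for r,(a,b) in enumerate(zip(m,k)): print(186+r,''.join('Y' if u else '#' if w else '.' for u,w in zip(a,b)))
E
python3 y.py s16
```

```text
t 14.25 r,dy,z [ 0.1637 -0.0742  0.0573] F r,y,z [-0.5 -0.3  0.5]
186 .####.#.######......
187 .#############......
188 .#############......
189 .#############......
190 .#############......
191 .#############......
192 ..###########.......
193 ..#.#########.......
194 .....######.........
195 .....######.........
196 .....######.........
197 .....######.........
198 .....######.........
199 .....######.........
200 .....#######........
201 .....#######........
202 .....#######........
203 ....................
204 ......YYYYYY........
205 ......YYYYYY#.......
206 #.....YYYYYY........
207 ......YYYYYY........
208 ......YYYYYY........
209 ......YYYYYY........
210 .......YYYY.........
211 ....................
212 ....................
213 ....................
214 ....................
215 ....................
```

carry_out(
  targets=[255,1.9,2.3,-3,0,255,1.9,2.3,0,0,255,1.9,2.3,0,0,255,1.9,2.3,0,0,255,1.9,2.3,0,0,255,1.9,2.3,0,0,255,0,0,0,0],
)

```text
t: 14.95
eef_pos: [0.595, 0.0222, 0.0548]
tool_rot: [0.0, 0.334, 0.942, 0.0]
contact_force: [0.7, 0.2, 0.3]
gripper_width: 0.003
grasp_force: 0.0
```

```bash
python3 y.py s17 | head -1
```

```text
t 15.0 r,dy,z [ 0.1634 -0.0559  0.0547] F r,y,z [ 0.1 -0.9 -0.4]
```

carry_out(
  targets=[255,1.9,2.3,0,0,255,1.9,2.3,0,0,255,1.9,2.3,0,0,255,0,0,0,0],
)

```text
t: 15.4
eef_pos: [0.6005, 0.0285, 0.0547]
tool_rot: [0.0, 0.335, 0.942, -0.0]
contact_force: [-0.3, -1.8, 0.8]
gripper_width: 0.001
grasp_force: 0.4
```

```bash
python3 y.py s18
```

```text
t 15.45 r,dy,z [ 0.1632 -0.0471  0.0547] F r,y,z [-1.   0.2  0.2]
186 .....########.......
187 ......######........
188 ......######........
189 ......######........
190 ......######........
191 ......######........
192 ......######........
193 ......######........
194 ......######........
195 ......#..##.........
196 ....................
197 .....YYYYYYYYY......
198 .....YYYYYYYYY......
199 ......YYYYYYY.......
200 .......YYYYY........
201 .......YYYYY........
202 .......YYYYY........
203 ......YYYYYY........
204 ......YYYYYY........
205 #.....YYYYYY........
206 ......YYYYYY........
207 ......YYYYYY........
208 .......YYYY.........
209 ....................
210 ....................
211 ....................
212 ....................
213 ....................
214 ....................
215 ....................
```

carry_out(
  targets=[255,1.9,2.3,0,0,255,1.9,2.3,0,0,255,1.9,2.3,0,0,255,1.9,2.3,0,0,255,1.9,2.3,0,0,255,1.9,2.3,0,0,255,1.9,2.3,0,0,255,0,0,0,0],
)

```text
t: 16.25
eef_pos: [0.614, 0.0453, 0.0547]
tool_rot: [0.0, 0.334, 0.942, 0.0]
contact_force: [0.1, -1.0, 0.1]
gripper_width: -0.003
grasp_force: 0.2
```

```bash
python3 y.py s19
```

```text
t 16.3 r,dy,z [ 0.1636 -0.0256  0.0547] F r,y,z [ 0.1 -0.2  0.3]
186 ......######........
187 ......######........
188 ......######........
189 ........####........
190 .............Y......
191 ......YYYYYYYY......
192 .#....YYYYYYYY......
193 .......YYYYYY.......
194 .......YYYYY........
195 .......YYYYY........
196 .......YYYYY........
197 .......YYYYY........
198 .......YYYYY........
199 .......YYYYY........
200 .......YYYYY........
201 .......YYYYY........
202 .......YYYYY........
203 ....................
204 #...................
205 #...................
206 ....................
207 ....................
208 #...................
209 ....................
210 ....................
211 ....................
212 ....................
213 ....................
214 ....................
215 ....................
```

carry_out(
  targets=[255,1.9,2.3,0,0,255,1.9,2.3,0,0,255,0,0,0,0],
)

```text
t: 16.6
eef_pos: [0.6147, 0.0469, 0.0545]
tool_rot: [-0.002, 0.335, 0.942, -0.002]
contact_force: [-8.0, -4.9, 5.5]
gripper_width: 0.002
grasp_force: 5.5
```

carry_out(
  targets=[255,1.3,1.5,0,0,255,0,0,0,0],
)

```text
t: 16.8
eef_pos: [0.6148, 0.0472, 0.0544]
tool_rot: [-0.003, 0.336, 0.942, -0.003]
contact_force: [-12.1, -8.6, 9.6]
gripper_width: -0.001
grasp_force: 7.5
```

carry_out(
  targets=[255,1.3,1.5,0,0,255,0,0,0,0],
)

```text
t: 17.0
eef_pos: [0.6149, 0.0475, 0.0543]
tool_rot: [-0.004, 0.336, 0.942, -0.004]
contact_force: [-14.1, -10.8, 12.3]
gripper_width: 0.0
grasp_force: 9.8
```

carry_out(
  targets=[255,-4,-5,0,0,255,-6,-7,0,0,255,0,0,30,0,255,0,0,40,0,255,0,0,40,0,255,-25,15,10,0,255,-25,35,0,0,255,-25,40,0,0,255,-25,40,0,0,255,-25,40,0,0,255,-25,40,0,0,255,-25,40,0,0,255,-25,40,0,0,255,-20,40,0,0,255,-10,40,0,0,255,-5,40,0,0,255,0,40,0,0,255,0,0,0,0],
)

```text
t: 18.8
eef_pos: [0.3718, 0.4972, 0.1744]
tool_rot: [-0.001, 0.331, 0.944, 0.002]
contact_force: [-0.2, -1.0, -0.3]
gripper_width: 0.003
grasp_force: 0.0
```

```bash
cat > fin.py <<'E'
from loop import *
s=info('sF',140.5,-.003);a=snap('top','tF')
H=np.array([.7566,-.0384])
a0=pickle.load(open('pics/top0.pkl','rb'))
def redmask(d,box):
    hsv=cv2.cvtColor(d['frame'],cv2.COLOR_RGB2HSV);m=cv2.inRange(hsv,(0,150,60),(8,255,255))|cv2.inRange(hsv,(172,150,60),(179,255,255));w=np.zeros_like(m);w[box[1]:box[3],box[0]:box[2]]=1;return m*w
for d,bx in((a0,(270,205,340,260)),(a,(230,170,310,250))):
    cs=max(cv2.findContours(redmask(d,bx),cv2.RETR_EXTERNAL,cv2.CHAIN_APPROX_NONE)[0],key=cv2.contourArea)
    P=np.array([at(d,*p,.041)[:2] for p in cs[:,0]]);r=cv2.minAreaRect((P*1000).astype(np.float32));c=np.array(r[0])/1000-H
    print('top loop',r,'r',np.hypot(*c),'ang',np.degrees(np.arctan2(c[1],c[0])))
for d,th,bx in((a0,170.4,(300,175,355,215)),(a,140.4,(265,150,340,225))):
    e=np.array([np.cos(np.radians(th)),np.sin(np.radians(th))]);y=np.array([e[1],-e[0]])
    hsv=cv2.cvtColor(d['frame'],cv2.COLOR_RGB2HSV);m=cv2.inRange(hsv,(18,120,60),(38,255,255));w=np.zeros_like(m);w[bx[1]:bx[3],bx[0]:bx[2]]=1;m*=w
    vv,uu=np.nonzero(m);D=np.array([at(d,u,v,.072)[:2]-H for u,v in zip(uu,vv)])@np.c_[e,y]
    print('yellow n',len(uu),'r',D[:,0].min(),D[:,0].max(),'dy',np.percentile(D[:,1],[0,3,50,97,100]).round(4))
c,st,_=blob(a,(105,150,40),(130,255,255),(265,110,345,180));print('pot',c,st,at(a,*c,.104))
E
python3 fin.py
```

```text
t 18.85 [0.3731 0.4936 0.1743] [-0.51 -1.19 -0.  ] r 0.6558 ang 125.79
loop ang, pull, rms (np.float64(141.11088855659656), np.float64(-0.002876810826253521), np.float64(1.033011674515486))
top loop ((505.39080810546875, 3.657440185546875), (86.44044494628906, 71.87152099609375), 80.63504028320312) r 0.2547054894721829 ang 170.49568727515216
top loop ((562.0210571289062, 126.1306381225586), (87.37171936035156, 70.84072875976562), 48.69782638549805) r 0.25481620021075724 ang 139.78305217588897
yellow n 195 r 0.14947737939587064 0.17202994163295543 dy [-0.0714 -0.0686 -0.0413 -0.0134 -0.0109]
yellow n 262 r 0.03544804074225284 0.1723453900112402 dy [-0.0894 -0.0745 -0.0175  0.015   0.0181]
pot [300.96230599 133.45232816] [288 121  25  26 451] [0.71853784 0.01032846 0.104     ]
```

```bash
python3 - <<'E'
from m import *
H=np.array([.7566,-.0384])
for n,th in(('top0',170.4),('tF',140.2)):
    d=pickle.load(open(f'pics/{n}.pkl','rb'));e=np.array([np.cos(np.radians(th)),np.sin(np.radians(th))]);y=np.array([e[1],-e[0]])
    hsv=cv2.cvtColor(d['frame'],cv2.COLOR_RGB2HSV);m=cv2.inRange(hsv,(18,120,60),(38,255,255))
    vv,uu=np.nonzero(m);D=np.array([at(d,u,v,.072)[:2]-H for u,v in zip(uu,vv)])@np.c_[e,y];D=D[(D[:,0]>.14)&(D[:,0]<.18)&(abs(D[:,1])<.1)]
    print(n,len(D),'r',D[:,0].min(),D[:,0].max(),np.percentile(D[:,1],[0,3,50,97,100]).round(4))
E
```

```text
top0 195 r 0.14947737939587064 0.17202994163295543 [-0.0714 -0.0686 -0.0413 -0.0134 -0.0109]
tF 184 r 0.15020489375726895 0.17230911938603485 [-0.0432 -0.0401 -0.0117  0.0145  0.0176]
```

```bash
python3 -c "
from station import bot
print(bot.hand_in())"
```

```text
the job is handed in; nothing more can be done
None
```

The tray is at the green-dot stop with the pin home and the yellow catch pushed across to its hard stop, and the blue pot is still standing on the tray. I handed the job in at about 19 s; the cup, coaster and thermometer were not touched, and no verdict was returned.

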